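# Stack electrode plates with opposite tabs on a splined cell hub

### The job

Assemble the small electrode cell: put the silvery steel plate on the white splined hub first, its tab turned as near to the silvery terminal post as the splines allow, then the copper plate on top of it with its tab likewise towards the copper post. Feel for the splines with a light touch by turning each plate until it drops in (never ram the sprung hub down hard), set both plates fully home and flat, let go, and leave the glassware, bottles and boxes around alone.

Things in the scene. Friction and masses are not known exactly. Their poses are not given: they have to be found in the camera images.
- cell_base: grey cell base, fixed, 100 x 132 mm, top face 14 mm above its origin (centre of its underside, on the worktop). +z up. The silvery terminal post stands at local y = +54 mm and the copper one at y = -54 mm, both 38 mm high, with a foot 20 mm and a knob 14 mm wide.
- hub: sprung hub mid-base; origin on its axis in the seat plane (top of a black flange 52 mm wide, 10 mm thick), 40 mm above the worktop unloaded; axes parallel to the base's. It sinks on a spring: yields from about 4 N, then 1.5 N per mm, strikes bottom at 8 mm (about 16 N). Sideways it floats +-3 mm at 1.5 N per mm. Unloaded it returns. On the seat: the white splined post (see hub_teeth).
- hub_teeth (a point): on the hub axis at the tooth tops, 24 mm above the seat. Post: core 24 mm wide to z = 28 mm over the seat, then a cone to 14 mm at 36 mm. Four flat-topped teeth 9 mm wide, to radius 18 mm, 90 deg apart. Their turn differs in every run and no pose shows it (hub axes do not follow it): feel or see it; a meshed tab is always 0.2 to 0.79 rad off its post. Friction (0.12 N m) holds it.
- steel_plate: loose silvery plate, 8 mm thick, about 0.09 kg, 60 mm across two flat grip sides (local x = +-30 mm, flats 40 mm long), 68 mm in y, with a tab 16 mm wide, 5 mm thick, along +y to 44 mm from the axis. Origin: bore axis at the underside, z up. Home as the lower plate its underside is on the seat.
- steel_plate_bore (a point): bore centre at half thickness. In both plates four teeth 10 mm wide point inwards at local +x, -x, +y, -y, tips 13.5 mm from the axis (1.5 mm clear of the core); the gaps clear the hub's teeth. They mesh when plate teeth stand midway between hub teeth, 0.06 rad play either way: four ways on. Right is the way that points the tab nearest to its own post (up to 45 deg off).
- copper_plate: loose copper-coloured plate of the same shape and size as the steel plate, same origin and axes, tab along local +y. Fully home as the upper plate its underside is 8 mm above the seat.
- steel_plate_tab (a point): point in the steel plate's tab, 40 mm from the bore axis along the plate's +y, at half thickness
- copper_plate_tab (a point): point in the copper plate's tab, 40 mm from the bore axis along the plate's +y, at half thickness
- volumetric_flask: bystander: flask with long neck and blue stopper, 66 mm wide, 173 mm high; origin at the centre of its foot
- ph_strips: bystander: small coloured carton 26 x 60 x 45 mm; origin at the centre of its underside
- kcl_bottle: bystander: white bottle with blue cap, 46 mm wide, 92 mm high; origin at the centre of its foot
- beaker_100: bystander: empty clear beaker, 57 mm wide, 74 mm high; origin at the centre of its foot
- dropper_bottle: bystander: brown dropper bottle with black top, 28 mm wide, 84 mm high; origin at the centre of its foot
- steel_rest: blue round rest, fixed, 30 mm high, top 38 mm wide, foot 44 mm wide, on which the steel plate lies at the start, bore roughly centred; origin at the centre of its foot
- copper_rest: blue round rest, fixed, 30 mm high, top 38 mm wide, foot 44 mm wide, on which the copper plate lies at the start, bore roughly centred; origin at the centre of its foot
Not all that is in view belongs to the job. Several things have the shape of the copper_plate; the one meant has the colours described above.

How it is judged:
By the outcome, as a careful person would: the job done as asked, in the order asked, and still so for the second after the job is handed in, with the robot touching nothing.
It also fails if it takes over 72 s, if anything falls off the work surface, if the arm or the gripper's body presses on something with over 40 N, if the wrist force passes 120 N, or if a joint passes its speed limit or range.

### The arm

A 6-joint arm with a two-finger parallel gripper is mounted at the origin on a cart in front of the work surface, level with it; the furniture and walls round the work are solid. World frame = base frame: x ahead of the robot, y to its left, z up, the work surface at z = 0. Lengths are in mm, angles in rad, forces in N, time in s.
With the tool pointing down it reaches from about 275 to 1000 mm from the base axis. Payload 8.4 kg.
Tool frame: the origin (TCP) lies at the very end of the fingers, on their centre line; the grasp point (between the pads) lies 19 mm behind it; z points along the fingers, y is the direction in which the jaws open and shut (so a half turn about z gives the same grasp; the last joint's range is limited). The gripper opens to 85 mm and grips with 20 to 120 N. Pads are 22 mm wide; open, the fingers measure 114 mm over their backs; the gripper's body (76 mm by 85 mm) begins 54 mm behind the grasp point. The pads swing forward as they close: fully open they stand 13 mm farther back than shut.
Start: joints at [1.149, 0.353, 1.633, -0, 1.155, -0.002], TCP at [254.735, 570.735, 231.281] pointing down, gripper open.
Joint ranges: [-2.63, 2.63], [-0.92, 2.1], [0.06, 2.66], [-1.3, 4.44], [0, 2.69], [-3.02, 3.02]. Speed limits (rad/s): [2.22, 2.22, 2.79, 3.14, 3.14, 3.14].

### API

Orientations are given as [roll, pitch, yaw] about the fixed x, y, z axes, in that order (R = Rz(yaw) Ry(pitch) Rx(roll)).
In Python, from rig import r, vision gives the robot as it stands.
- The arm moves only by the tool move_arm, never from a script. Its argument "series" is text: rows parted by semicolons, each of 7 numbers parted by spaces: the closure, from -1 (fully open) to 1 (shut), then the shift along the tool's x, y, z in units of 40 mm (1.0 is 40 mm), then the turn, a rotation vector about the tool's x, y, z in degrees. In form: grip tx ty tz ax ay az; .... A call has 1 to 20 rows; each row shifts and turns the pose as measured when the row begins, along the tool's axes as they then stand; what a row does not reach is not made up. A row lasts 1/8 s, in which the tool goes at most 62.5 mm and 10.7 degrees, less where a joint would pass 70% of its speed; a pose out of reach is approached as far as the arm can. A call is refused whole if a number of a shift passes 1 or a number of a turn 10.7, either way. A call with a gripper value outside its range is refused whole. The fingers move at their own pace and stop on an object; "grip_force" is the grip in N (left out, the last holds). Time passes only in rows, so rows that do not move let the fingers close. It gives the time, the measured TCP pose, the force and the opening at its end, in the units of the state.
- r.sense(): the state, without advancing time (a new reading comes with each control period).
- vision.grab_frame(name): name is "side" or "top" or "wrist"; returns the picture (384x512x3 uint8, red, green, blue); there is no depth.
- vision.camera_params(name): a dict with "fx", "fy", "cx", "cy" (pixels), "k1" (the pictures are not rectified: a ray, as slopes to the right and down, at radius r is drawn at 1 + k1 r^2 times it, then the intrinsics apply), "position" and "rotation" of the camera in the world. Camera axes: x right, y up, looking along -z (the intrinsics and any distortion apply to the point x, -y, -z); pixel columns grow to the right and rows downward; lengths in mm; the calibration is good to about 2 mm. A picture is of the moment at which its call begins: read the wrist's pose just before it. camera_params takes no time and is no camera call; for the wrist camera it gives the pose at the moment of the call.
- r.sign_off(): hands the job in, once; it reports no verdict.
The state is a dict: "clock": time; "qpos": joint angles; "qvel": joint speeds; "joint_efforts": joint torques, N m; "eef_pos": TCP position; "tcp_rot": TCP orientation; "contact_force": force on the tool from outside, world axes, zero at the start; "wrist_torque": the same for the moment, N m; "opening": opening from 0.0 (shut) to 1.0 (fully open).
Only numpy, scipy, OpenCV 4.12 (cv2) and the standard library are available. Lean on these libraries where they do the work, as an engineer would, in place of code of your own. Each camera call takes 0.05 s, during which the arm holds its last target. There are 200 camera calls.

## Working session

There is one attempt and no reset: what is moved stays moved. The work goes in short steps, Python scripts to look and compute and a tool call to move; the robot and the scene stay as the last step left them, time stands still between calls to the robot, and variables do not carry over. Pictures are saved under pics/ and viewed, about 8 in all and at most 12, crops included, and the job is handed in when it is done.

Besides the shell and the picture viewer there is one more tool, called after "Call:" by a JSON object that holds its "op" and its "data". move_arm: Moves the arm, as the interface text tells. Its arguments: {"type":"object","properties":{"series":{"type":"string"},"grip_force":{"type":"number"}},"required":["series"]}

```bash
ls; mkdir -p pics
python3 - <<'E'
from rig import r, vision
import cv2,numpy as np
for n in("side","top","wrist"):
    f=vision.grab_frame(n); cv2.imwrite(f"pics/{n}0.png",f[:,:,::-1]); p=vision.camera_params(n)
    print(n,{k:np.round(v,3).tolist() for k,v in p.items()})
a=[cv2.imread(f"pics/{n}0.png") for n in("side","top")]
cv2.imwrite("pics/st0.png",cv2.resize(np.hstack(a),(800,300)))
print(r.sense())
E
```

```text
pics
side {'fx': 379.291, 'fy': 379.291, 'cx': 258.31, 'cy': 194.607, 'k1': -0.013, 'position': [540.261, 1332.75, 538.46], 'rotation': [1.195, 0.019, -3.13]}
top {'fx': 425.909, 'fy': 425.909, 'cx': 253.23, 'cy': 192.802, 'k1': -0.137, 'position': [376.194, 207.598, 1277.46], 'rotation': [0.169, -0.006, -1.6]}
wrist {'fx': 316.803, 'fy': 316.803, 'cx': 260.679, 'cy': 188.769, 'k1': -0.032, 'position': [181.385, 603.879, 371.996], 'rotation': [-0.317, -0.0, 1.151]}
{'clock': 0.15, 'qpos': array([ 1.14862190e+00,  3.53501458e-01,  1.63392834e+00,  4.54058254e-06,
        1.15524008e+00, -2.40768779e-03]), 'qvel': array([-7.72393697e-04, -3.17132611e-03, -2.23151411e-03, -9.42945536e-04,
       -5.41369982e-04,  4.85557207e-05]), 'joint_efforts': array([-4.98512600e-04, -6.05636072e+01, -3.42337167e+01, -6.59632221e-06,
        6.15463679e-03, -2.14863587e-05]), 'eef_pos': array([254.57359225, 570.41215586, 230.7413751 ]), 'tcp_rot': array([-3.14051545e+00, -6.74576065e-06,  2.72182408e+00]), 'contact_force': array([ 0.1520876 , -0.99836227, -0.20597201]), 'wrist_torque': array([-0.01835819, -0.0373289 ,  0.01913196]), 'opening': 1.0013363215974578}
```

View pics/top0.png

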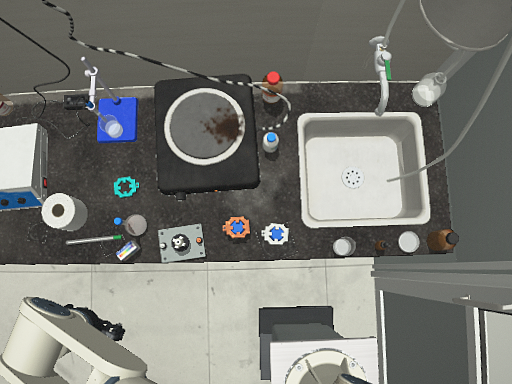

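View pics/side0.png

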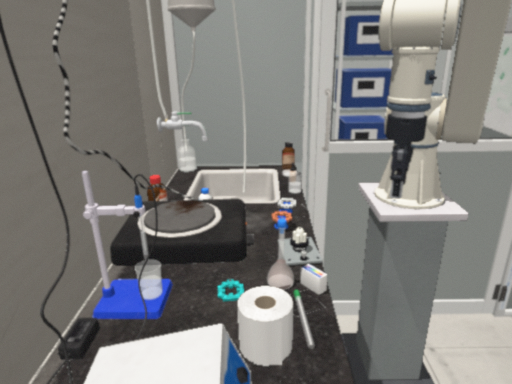

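Top view: cell base is at about (182,242) and the steel plate at (276,234). There are two coloured plates of the copper plate's shape: orange-copper at (237,228) on a blue rest, and teal at (126,187). The copper-coloured one fits the description, so I'll confirm it in an enlarged crop.

```bash
cat > h.py <<'E'
import numpy as np, cv2
from scipy.spatial.transform import Rotation as R
from rig import r, vision
def ray(p,u,v):
    d=np.array([(u-p['cx'])/p['fx'],(v-p['cy'])/p['fy']]); s=d.copy()
    for _ in range(8): s=d/(1+p['k1']*(s@s))
    M=R.from_euler('xyz',p['rotation']).as_matrix()
    return np.array(p['position']),M@np.array([s[0],-s[1],-1.])
def onz(p,u,v,z):
    o,d=ray(p,u,v); return o+d*(z-o[2])/d[2]
def proj(p,X):
    M=R.from_euler('xyz',p['rotation']).as_matrix(); c=M.T@(np.array(X,float)-p['position'])
    s=np.array([c[0],-c[1]])/-c[2]; s=s*(1+p['k1']*(s@s)); return np.array([p['fx']*s[0]+p['cx'],p['fy']*s[1]+p['cy']])
def tri(a,b):
    A=[];B=[]
    for o,d in(a,b):
        d=d/np.linalg.norm(d);P=np.eye(3)-np.outer(d,d);A.append(P);B.append(P@o)
    A=np.vstack(A);x,*_=np.linalg.lstsq(A,np.hstack(B),rcond=None)
    return x,np.linalg.norm(A@x-np.hstack(B))
E
python3 - <<'E'
from h import *
im=cv2.imread('pics/top0.png'); a=cv2.resize(im[205:270,140:305],None,fx=4.8,fy=4.8,interpolation=3)
s=cv2.imread('pics/side0.png'); b=cv2.resize(s[190:270,250:330],(300,300),interpolation=3)
c=np.zeros((612,792,3),np.uint8); c[:312]=a; c[312:,:300]=b
b=cv2.resize(im[165:210,100:150],(330,297),interpolation=3); c[312:609,310:640]=b
cv2.imwrite('pics/crop0.png',c[:600])
p=vision.camera_params('top')
for n,u,v,z in(('base',182,242,14),('hub',181,241,64),('steel',276,234,34),('cu',237,228,34),('teal',126,187,4),('silverpost?',165,245,50),('cupost',199,240,50)): print(n,onz(p,u,v,z).round())
for n in ('steel','cu'): 
    x=onz(p,*((276,234) if n=='steel' else (237,228)),34); print(n,proj(vision.camera_params('side'),x).round(1))
E
```

```text
base [449. 409.  14.]
hub [449. 404.  64.]
steel [464. 131.  34.]
cu [485. 244.  34.]
teal [622. 584.   4.]
silverpost? [439. 453.  50.]
cupost [451. 354.  50.]
steel [287.4 202.5]
cu [283.  216.5]
```

View pics/crop0.png

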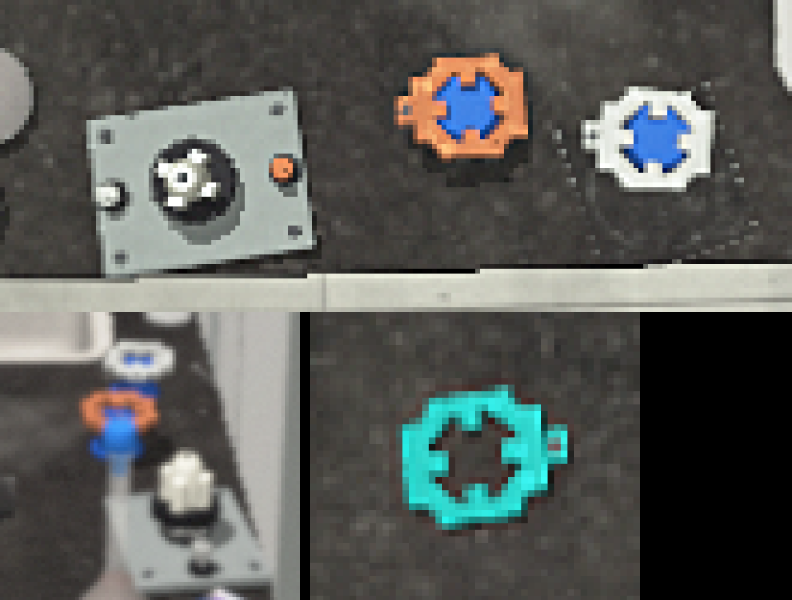

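Confirmed: the orange-copper plate at (237,228) is the one meant. Teal is a decoy lying on the table. In the crop, both tabs point left (+y), the silvery post is left of the hub and the copper post right. Next is a wrist look from above the base.

```bash
cat >> h.py <<'E'
def plan(x,y,z,yaw,n=None,g=-1):
    "rows (rotation vector tool frame) from the measured pose to a tool-down pose"
    s=r.sense(); p=np.array(s['eef_pos']); Rc=R.from_euler('xyz',s['tcp_rot']); Rt=R.from_euler('xyz',[np.pi,0,yaw])
    rv=(Rc.inv()*Rt).as_rotvec(degrees=True); d=np.array([x,y,z])-p
    n=n or int(max(np.ceil(np.abs(rv).max()/10.5),np.ceil(np.linalg.norm(d)/38)))
    out=[]
    for k in range(n):
        Rk=Rc*R.from_rotvec(rv*k/n,degrees=True); t=Rk.inv().apply(d/n)/40
        out.append(' '.join([str(g)]+['%.2f'%v for v in t]+['%.1f'%v for v in rv/n]))
    print('; '.join(out))
E
python3 -c "
from h import *
plan(455,400,260,np.pi/2)"
```

```text
-1 -0.90 -0.26 -0.10 -0.0 0.0 9.4; -1 -0.93 -0.11 -0.10 -0.0 0.0 9.4; -1 -0.94 0.04 -0.10 -0.0 0.0 9.4; -1 -0.92 0.19 -0.10 -0.0 0.0 9.4; -1 -0.88 0.34 -0.10 -0.0 0.0 9.4; -1 -0.81 0.48 -0.10 -0.0 0.0 9.4; -1 -0.72 0.61 -0.10 -0.0 0.0 9.4
```

Call:
{"op": "move_arm", "data": {"series": "-1 -0.90 -0.26 -0.1 0 0 9.4; -1 -0.93 -0.11 -0.1 0 0 9.4; -1 -0.94 0.04 -0.1 0 0 9.4; -1 -0.92 0.19 -0.1 0 0 9.4; -1 -0.88 0.34 -0.1 0 0 9.4; -1 -0.81 0.48 -0.1 0 0 9.4; -1 -0.72 0.61 -0.1 0 0 9.4; -1 0 0 0 0 0 0"}}

```text
clock: 1.15
eef_pos: [457.6, 391.4, 257.3]
tcp_rot: [-3.139, 0.004, 1.538]
contact_force: [0.4, 0.7, -0.3]
opening: 0.999
```

Run:
```python
from h import *
import json
p=vision.camera_params('wrist'); f=vision.grab_frame('wrist')[:,:,::-1]
json.dump({k:np.array(v).tolist() for k,v in p.items()},open('w1.json','w'))
cv2.imwrite('pics/w1.png',f)
cv2.imwrite('pics/w1b.png',cv2.resize(f,(800,600),interpolation=3))
s=r.sense(); print(s['eef_pos'],s['tcp_rot'],s['qpos'],p['position'],p['rotation'])
for X in([449,404,64],[464,131,38],[485,244,38]): print(proj(p,X))
```

```text
[456.57078031 392.12899211 257.04445653] [-3.13832911  0.00387914  1.5404485 ] [ 7.07505498e-01  2.96798903e-01  1.65365075e+00 -7.25119215e-04
  1.19616733e+00  7.38126690e-01] [460.21354998 472.50873976 398.2451423 ] [-0.3195214   0.0007882  -0.03361487]
[252.60649084 151.7459336 ]
[271.56533394 336.35979352]
[285.70705423 267.42378892]
```

View pics/w1b.png

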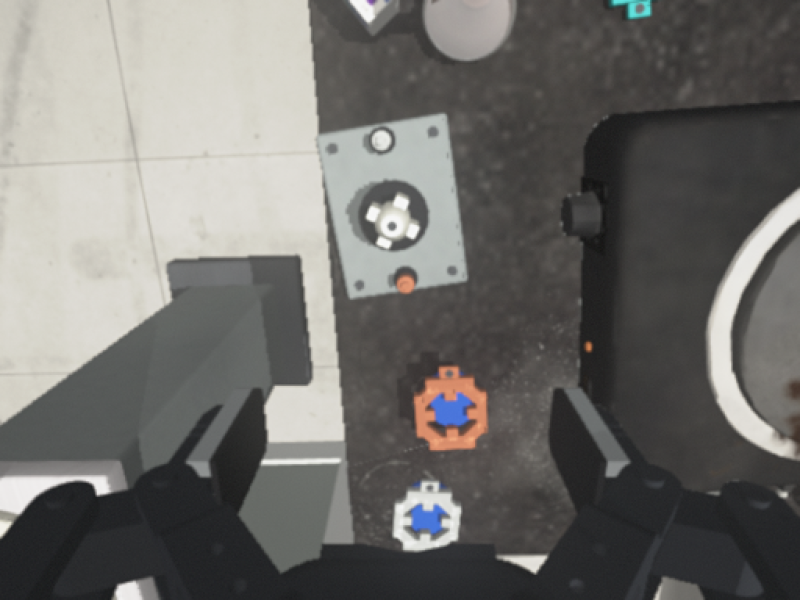

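The wrist picture shows, at 800-px scale, the hub teeth at (402,200), (374,211), (385,242), (412,230). The silvery post is at (381,139), the copper post at (405,284), the copper plate at (451,412) and the steel plate at (427,520), both with tabs up (+y). Measuring now.

```bash
cat > m.py <<'E'
from h import *
import json
w=json.load(open('w1.json')); t=vision.camera_params('top')
W=cv2.imread('pics/w1.png'); T=cv2.imread('pics/top0.png')
def mask(im,kind,roi):
    x0,y0,x1,y1=roi; h=cv2.cvtColor(im,cv2.COLOR_BGR2HSV); H,S,V=[h[...,i].astype(int) for i in range(3)]
    m=(H<16)&(S>90)&(V>120) if kind=='cu' else (S<40)&(V>150)
    k=np.zeros(m.shape,np.uint8); k[y0:y1,x0:x1]=m[y0:y1,x0:x1]
    n,l,st,c=cv2.connectedComponentsWithStats(k); i=1+np.argmax(st[1:,4]); 
    return (l==i).astype(np.uint8)
def bodycentre(m):
    # body of the plate (tab cut off by opening of the filled outline), min-area rect
    c=max(cv2.findContours(m,cv2.RETR_EXTERNAL,cv2.CHAIN_APPROX_NONE)[0],key=cv2.contourArea)
    f=cv2.drawContours(np.zeros_like(m),[c],-1,1,-1); k=max(3,int(np.sqrt(f.sum())*.45))
    b=cv2.morphologyEx(f,cv2.MORPH_OPEN,cv2.getStructuringElement(cv2.MORPH_ELLIPSE,(k,k)))
    M=cv2.moments(b,True); return np.array([M['m10'],M['m01']])/M['m00'],f,b
if __name__=='__main__':
    for n,k,rw,rt in(('steel','st',(245,300,300,352),(258,218,294,250)),('copper','cu',(255,230,320,292),(220,213,254,243))):
        cw,f,b=bodycentre(mask(W,k,rw)); ct,_,_=bodycentre(mask(T,k,rt))
        x,e=tri(ray(w,*cw),ray(t,*ct)); print(n,'w',cw.round(1),'t',ct.round(1),'tri',x.round(1),'res',round(e,1),'z38:',onz(w,*cw,38).round(1))
        tab=np.argwhere((f-b)>0)[:,::-1]; c0=onz(w,*cw,38)
        P=np.array([onz(w,u,v,38) for u,v in tab])-c0; P=P[np.hypot(P[:,0],P[:,1])>35]; q=P.mean(0); print('  tab dir',q.round(1),'yaw',np.arctan2(-q[0],q[1]).round(3),len(P))
    s=.64
    top=lambda u,v,z:onz(w,u*s,v*s,z)
    th=np.array([top(*q,64) for q in((402,200),(412,230),(385,242),(374,211))]); c=th.mean(0); print('hub',c.round(1)); d=th-c
    print('radii',np.hypot(d[:,0],d[:,1]).round(1),'ang',np.mod(np.arctan2(d[:,1],d[:,0]),np.pi/2).round(3))
    for a in(52,): 
        A=top(381,139,a);B=top(405,283,a); q=A-B; print(a,A.round(1),B.round(1),np.linalg.norm(q).round(1),'mid',((A+B)/2).round(1),'yaw',np.arctan2(-q[0],q[1]).round(3))
E
python3 m.py
```

```text
steel w [272.6 332.2] t [275.6 233.4] tri [465.8 132.1  31.1] res 0.1 z38: [465.6 138.5  38. ]
  tab dir [ 0.6 21.8  0. ] yaw -0.026 72
copper w [288.8 264. ] t [237.1 227. ] tri [488.8 244.3  30.3] res 1.3 z38: [489.1 249.   38. ]
  tab dir [-3.2 17.7  0. ] yaw 0.179 135
hub [448.5 415.2  64. ]
radii [15.3 14.2 15.7 14.6] ang [1.135 1.082 1.158 1.058]
52 [442.2 468.5  52. ] [454.7 367.3  52. ] 102.0 mid [448.4 417.9  52. ] yaw 0.123
```

```bash
python3 -c "
from h import *
plan(467,150,150,np.pi/2)"
```

```text
-1 -0.86 0.06 0.39 -0.0 0.0 -0.2; -1 -0.86 0.06 0.38 -0.0 0.0 -0.2; -1 -0.86 0.06 0.38 -0.0 0.0 -0.2; -1 -0.86 0.05 0.38 -0.0 0.0 -0.2; -1 -0.86 0.05 0.38 -0.0 0.0 -0.2; -1 -0.86 0.05 0.38 -0.0 0.0 -0.2; -1 -0.86 0.04 0.38 -0.0 0.0 -0.2
```

Call:
{"op": "move_arm", "data": {"series": "-1 -0.86 0.05 0.38 0 0 -0.2; -1 -0.86 0.05 0.38 0 0 -0.2; -1 -0.86 0.05 0.38 0 0 -0.2; -1 -0.86 0.05 0.38 0 0 -0.2; -1 -0.86 0.05 0.38 0 0 -0.2; -1 -0.86 0.05 0.38 0 0 -0.2; -1 -0.86 0.05 0.38 0 0 -0.2; -1 0 0 0 0 0 0; -1 0 0 0 0 0 0"}}

```text
clock: 2.33
eef_pos: [461.4, 152.8, 146.6]
tcp_rot: [-3.135, 0.001, 1.593]
contact_force: [0.4, 0.4, -0.5]
opening: 1.001
```

Run:
```python
from h import *
import json
p=vision.camera_params('wrist'); f=vision.grab_frame('wrist')[:,:,::-1]
json.dump({k:np.array(v).tolist() for k,v in p.items()},open('w2.json','w'))
cv2.imwrite('pics/w2.png',f)
s=r.sense(); print(s['eef_pos'],s['tcp_rot'],p['position'],p['rotation'])
for X in([467,136,38],[489,246,38]): print(proj(p,X))
```

```text
[461.22224324 152.90528155 146.52375893] [-3.13448719e+00  6.79127693e-04  1.59334005e+00] [460.16836239 233.53425413 287.77776635] [-0.31618585  0.00531355  0.02172161]
[267.82375388 206.70544613]
[301.72787672  68.86036201]
```

View pics/w2.png

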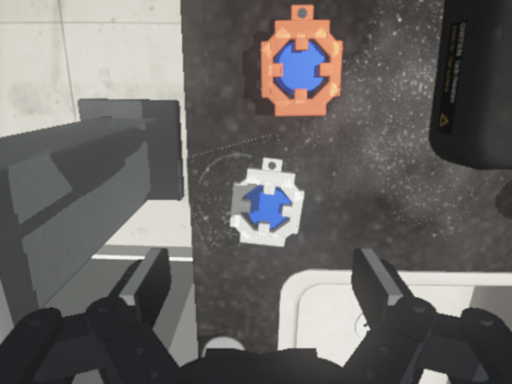

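View: steel plate bore at (267,207), tab hole (272,165); copper bore at (302,69), tab hole (302,12). Computing poses with height by two wrist views.

```bash
cat > m2.py <<'E'
from m import *
w2=json.load(open('w2.json')); I=cv2.imread('pics/w2.png')
def plate(im,p,kind,roi,tabpx):
    x0,y0,x1,y1=roi; h=cv2.cvtColor(im,cv2.COLOR_BGR2HSV).astype(int)
    m=((h[...,0]<18)&(h[...,1]>90)&(h[...,2]>90)) if kind=='cu' else ((h[...,1]<50)&(h[...,2]>105))
    k=np.zeros(m.shape,np.uint8); k[y0:y1,x0:x1]=m[y0:y1,x0:x1]
    n,l,st,c=cv2.connectedComponentsWithStats(k); k=(l==1+np.argmax(st[1:,4])).astype(np.uint8)
    ct,f,b=bodycentre(k); 
    cn=max(cv2.findContours(b,0,cv2.CHAIN_APPROX_NONE)[0],key=cv2.contourArea)[:,0]
    P=np.array([onz(p,u,v,38)[:2] for u,v in cn]); rc=cv2.minAreaRect(P.astype(np.float32))
    c=onz(p,*ct,38)[:2]; t=onz(p,*tabpx,37)[:2]; q=t-c
    print(kind,'px',ct.round(1),'c',c.round(1),'rect',np.round(rc[0],1),np.round(rc[1],1),round(np.radians(rc[2]),3),'tab d',q.round(1),np.hypot(*q).round(1),'yaw',np.arctan2(-q[0],q[1]).round(3))
    return ct
if __name__=='__main__':
    a=plate(I,w2,'st',(225,150,312,250),(272,165)); b=plate(I,w2,'cu',(250,0,350,122),(302,12))
    for n,c,rw,k in(('st',a,(245,300,300,352),'st'),('cu',b,(255,230,320,292),'cu')):
        cw,_,_=bodycentre(mask(W,k,rw)); x,e=tri(ray(w,*cw),ray(w2,*c)); print(n,x.round(1),round(e,1))
E
python3 m2.py
```

```text
st px [266.6 206.5] c [466.  136.2] rect [466.5 135.6] [72.7 60.4] 1.46 tab d [ 3.4 35.8] 36.0 yaw -0.094
cu px [301.3  66.6] c [488.6 247.6] rect [489.2 246.6] [59.4 69.9] 0.024 tab d [-1.5 36.7] 36.7 yaw 0.041
st [465.9 134.6  33.7] 0.3
cu [489.1 247.7  35.9] 0.3
```

```bash
python3 -c "
from h import *
plan(466,136,70,1.471,4)"
```

```text
-1 -0.11 0.03 0.48 -0.1 0.0 1.8; -1 -0.11 0.03 0.48 -0.1 0.0 1.8; -1 -0.10 0.04 0.48 -0.1 0.0 1.8; -1 -0.10 0.04 0.48 -0.1 0.0 1.8
```

Call:
{"op": "move_arm", "data": {"series": "-1 -0.11 0.03 0.48 -0.1 0 1.8; -1 -0.11 0.03 0.48 -0.1 0 1.8; -1 -0.1 0.04 0.48 -0.1 0 1.8; -1 -0.1 0.04 0.48 -0.1 0 1.8; -1 0 0 0 0 0 0; -1 0 0 0 0 0 0"}}

```text
clock: 3.12
eef_pos: [469.0, 143.3, 71.1]
tcp_rot: [3.135, -0.003, 1.475]
contact_force: [0.8, 0.3, 0.2]
opening: 1.004
```

```bash
python3 -c "
from h import *
s=r.sense();print(s['eef_pos'],s['tcp_rot']);plan(466,136,16,1.471,4)"
```

```text
[468.98954406 143.30097749  71.120365  ] [ 3.13501224e+00 -2.92304323e-03  1.47513360e+00]
-1 -0.05 -0.02 0.34 0.1 -0.0 0.1; -1 -0.05 -0.02 0.34 0.1 -0.0 0.1; -1 -0.05 -0.02 0.34 0.1 -0.0 0.1; -1 -0.05 -0.01 0.34 0.1 -0.0 0.1
```

Call:
{"op": "move_arm", "data": {"series": "-1 -0.18 -0.06 0.3 0.3 0 0.2; -1 -0.02 0 0.3 0 0 0; -1 0 0 0.3 0 0 0; -1 0 0 0.3 0 0 0; -1 0 0 0 0 0 0"}}

```text
clock: 3.75
eef_pos: [466.4, 135.8, 20.8]
tcp_rot: [3.139, -0.004, 1.473]
contact_force: [-0.2, 0.6, 0.4]
opening: 1.001
```

```bash
python3 -c "
from h import *
s=r.sense();print(s['eef_pos'],s['tcp_rot']);plan(466,136,16,1.471,1)"
```

```text
[466.37053722 135.84903084  20.81416951] [ 3.13904886 -0.003673    1.47284784]
-1 0.00 -0.01 0.12 0.1 -0.2 0.1
```

Call:
{"op": "move_arm", "data": {"series": "-1 0 0 0.12 0 -0.2 0; 1 0 0 0 0 0 0; 1 0 0 0 0 0 0; 1 0 0 0 0 0 0; 1 0 0 0 0 0 0; 1 0 0 0 0 0 0; 1 0 0 -0.3 0 0 0; 1 0 0 -0.7 0 0 0; 1 0 0 -0.8 0 0 0; 1 0 0 -0.8 0 0 0; 1 0 0 0 0 0 0", "grip_force": 40}}

```text
clock: 5.12
eef_pos: [466.6, 136.1, 126.1]
tcp_rot: [3.137, -0.001, 1.473]
contact_force: [0.5, -0.2, -0.8]
opening: 0.695
```

```bash
python3 -c "
from h import *
f=vision.grab_frame('wrist')[:,:,::-1];cv2.imwrite('pics/w3.png',f)
s=r.sense();print(s['eef_pos'],s['tcp_rot'],s['opening'],s['contact_force']);plan(448,400,120,1.9)"
```

```text
[465.71547721 135.87260789 124.84379531] [3.13918987e+00 1.25586011e-04 1.47302154e+00] 0.6975270283619249 [ 1.90190160e-04  1.42163233e+00 -1.98867410e+00]
-1 0.93 -0.16 0.02 0.0 0.0 -3.5; -1 0.94 -0.10 0.02 0.0 0.0 -3.5; -1 0.94 -0.04 0.02 0.0 0.0 -3.5; -1 0.95 0.02 0.02 0.0 0.0 -3.5; -1 0.94 0.07 0.02 0.0 0.0 -3.5; -1 0.94 0.13 0.02 0.0 0.0 -3.5; -1 0.93 0.19 0.02 0.0 0.0 -3.5
```

View pics/w3.png

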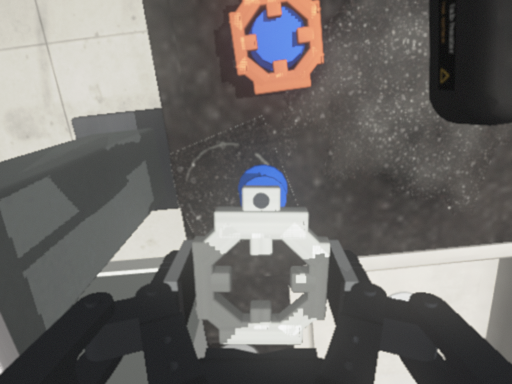

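Steel plate is held squarely (tab hole (262,200), bore ≈(261,277)), and the rest is left empty. Next I'll stop short of the hub for a close look.

Call:
{"op": "move_arm", "data": {"series": "1 0.9 -0.1 -0.05 0 0 -3.9; 1 0.9 -0.04 -0.05 0 0 -3.9; 1 0.9 0 -0.05 0 0 -3.9; 1 0.9 0.06 -0.05 0 0 -3.9; 1 0.9 0.12 -0.05 0 0 -3.9; 1 0.75 0.2 -0.05 0 0 -3.9; 1 0 0 0 0 0 0; 1 0 0 0 0 0 0"}}

```text
clock: 6.18
eef_pos: [454.0, 349.9, 126.9]
tcp_rot: [-3.129, 0.005, 1.893]
contact_force: [0.1, -0.6, -0.2]
opening: 0.694
```

Run:
```python
from h import *
import json
p=vision.camera_params('wrist'); f=vision.grab_frame('wrist')[:,:,::-1]
json.dump({k:np.array(v).tolist() for k,v in p.items()},open('w4.json','w'))
cv2.imwrite('pics/w4.png',f)
s=r.sense(); print(s['eef_pos'],s['tcp_rot'],s['contact_force'])
u,v=proj(p,[448.5,415,64]).round().astype(int); print(u,v,proj(p,[448.5,415,40]))
x0=max(0,min(512-200,u-100));y0=max(0,min(384-150,v-75)); print(x0,y0)
cv2.imwrite('pics/w4c.png',cv2.resize(f[y0:y0+150,x0:x0+200],(800,600),interpolation=3))
```

```text
[454.12026432 349.84247624 126.96480117] [-3.1291537   0.00491318  1.89242481] [ 0.32407913 -0.4640408  -1.64493536]
286 114 [283.75219981 110.51831457]
186 39
```

View pics/w4c.png

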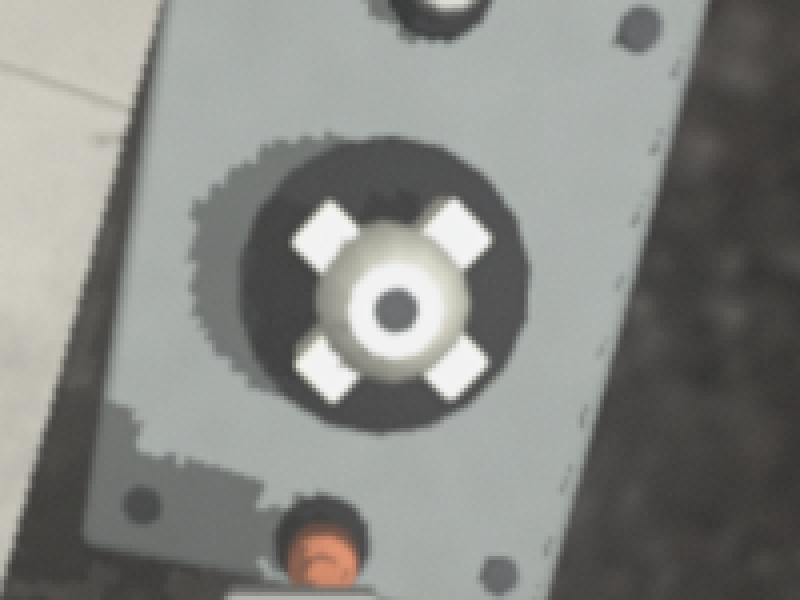

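The close crop shows teeth at (325,235), (457,235), (458,367), (328,370), i.e. at 45° to the tool axes, so the plate's current turn should mesh. The flange is centred at (385,285).

```bash
python3 - <<'E'
from h import *
import json
p=json.load(open('w4.json')); g=lambda u,v,z:onz(p,186+u/4-.4,39+v/4-.4,z)
T=np.array([g(*q,64) for q in((325,235),(457,235),(458,367),(328,370))]);c=T.mean(0);d=(T-c)[:,:2]
print('hub',c.round(1),np.hypot(*d.T).round(1),np.mod(np.arctan2(d[:,1],d[:,0]),np.pi/2).round(3),'flange',g(385,285,40).round(1),'flange dia',np.linalg.norm(g(241,285,40)-g(529,285,40)).round(1))
m=np.mod(np.arctan2(d[:,1],d[:,0]),np.pi/2).mean(); print('mesh plate yaw',m+np.pi/4-np.pi/2,'tool yaw',m+np.pi/4)
# heights by two views
w=json.load(open('w1.json')); print('tri',tri(ray(w,393*.64,220.7*.64),ray(p,186+391.7/4-.4,39+301.5/4-.4)))
# plate in the hand from w3
s=r.sense();
E
plan=1
python3 - <<'E'
from h import *
# w3: TCP (465.9,136,125.3), yaw 1.473
s=r.sense(); p=dict(vision.camera_params('wrist'))
f=vision.grab_frame('wrist'); cv2.imwrite('pics/w5.png',f[:,:,::-1])
M=R.from_euler('xyz',s['tcp_rot']); z=s['eef_pos'][2]+22
for u,v in((262,250),(260,303),(231,281),(291,281),(262,200)): print(M.inv().apply(onz(p,u,v,z)-s['eef_pos']).round(1))
E
```

```text
hub [447.2 414.1  64. ] [14.8 14.3 14.7 14.5] [1.122 1.13  1.142 1.134] flange [447.1 415.   40. ] flange dia 50.4
mesh plate yaw 0.34670006706394774 tool yaw 1.9174963938588443
tri (array([447.95888965, 413.63250352,  54.09680336]), np.float64(0.01176029795626755))
[ 14.4   0.6 -22.1]
[-12.6  -0.2 -21.9]
[ -1.  -13.  -21.8]
[ -0.9  13.4 -22.2]
[ 37.    0.6 -22.2]
```

```bash
python3 -c "
from h import *
plan(447.2,414.3,80,1.917,3)"
```

```text
-1 0.53 0.12 0.39 -0.2 0.1 -0.5; -1 0.53 0.12 0.39 -0.2 0.1 -0.5; -1 0.53 0.12 0.39 -0.2 0.1 -0.5
```

Call:
{"op": "move_arm", "data": {"series": "1 0.53 0.12 0.3 -0.2 0.1 -0.5; 1 0.53 0.12 0.3 -0.2 0.1 -0.5; 1 0.53 0.12 0.3 -0.2 0.1 -0.5; 1 0 0 0.1 0 0 0; 1 0 0 0 0 0 0"}}

```text
clock: 6.9
eef_pos: [446.3, 417.9, 83.0]
tcp_rot: [-3.139, -0.0, 1.918]
contact_force: [0.0, -0.8, -0.6]
opening: 0.693
```

```bash
python3 -c "
from h import *
s=r.sense();print(s['eef_pos'],s['tcp_rot'],s['contact_force'],s['wrist_torque']);plan(447.2,414.3,70,1.917,1)"
```

```text
[446.3064759  417.89040762  83.03907594] [-3.13948534e+00 -4.34918185e-04  1.91843927e+00] [ 0.0284987  -0.84943016 -0.64097875] [-0.04651623  0.01926183 -0.04989131]
-1 -0.09 -0.01 0.33 -0.1 -0.0 0.1
```

Call:
{"op": "move_arm", "data": {"series": "1 -0.09 -0.01 0.25 -0.1 0 0.1; 1 0 0 0.25 0 0 0; 1 0 0 0.15 0 0 0; 1 0 0 0 0 0 0"}}

```text
clock: 7.4
eef_pos: [447.6, 413.4, 55.6]
tcp_rot: [3.141, -0.001, 1.915]
contact_force: [-0.6, 2.2, -0.2]
opening: 0.694
```

Call:
{"op": "move_arm", "data": {"series": "1 0.02 0 0.07 0 0 0; 1 0 0 0.06 0 0 0; 1 0 0 0 0 0 0"}}

```text
clock: 7.78
eef_pos: [447.8, 414.9, 50.8]
tcp_rot: [3.14, -0.002, 1.915]
contact_force: [-1.2, 0.9, -1.3]
opening: 0.691
```

Call:
{"op": "move_arm", "data": {"series": "1 0 0 0.06 0 0 0; 1 0 0 0 0 0 0"}}

```text
clock: 8.02
eef_pos: [447.7, 414.9, 48.3]
tcp_rot: [3.14, -0.002, 1.915]
contact_force: [-0.6, 1.3, -3.3]
opening: 0.692
```

Call:
{"op": "move_arm", "data": {"series": "1 0 0 0.06 0 0 0; 1 0 0 0 0 0 0"}}

```text
clock: 8.28
eef_pos: [447.7, 414.9, 45.8]
tcp_rot: [3.14, -0.002, 1.915]
contact_force: [-0.7, 1.3, -2.8]
opening: 0.695
```

Call:
{"op": "move_arm", "data": {"series": "1 0 0 0.07 0 0 0; 1 0 0 0.07 0 0 0; 1 0 0 0 0 0 0"}}

```text
clock: 8.65
eef_pos: [447.7, 414.9, 39.8]
tcp_rot: [3.14, -0.002, 1.915]
contact_force: [-0.5, 1.0, -1.3]
opening: 0.694
```

Call:
{"op": "move_arm", "data": {"series": "1 0 0 0.07 0 0 0; 1 0 0 0.07 0 0 0; 1 0 0 0 0 0 0"}}

```text
clock: 9.02
eef_pos: [447.7, 414.9, 33.7]
tcp_rot: [3.14, -0.002, 1.915]
contact_force: [-0.2, 2.2, -1.3]
opening: 0.693
```

Call:
{"op": "move_arm", "data": {"series": "1 0 0 0.06 0 0 0; 1 0 0 0.06 0 0 0; 1 0 0 0 0 0 0"}}

```text
clock: 9.4
eef_pos: [447.7, 414.9, 28.6]
tcp_rot: [3.14, -0.002, 1.915]
contact_force: [-0.7, 1.7, -1.3]
opening: 0.696
```

Call:
{"op": "move_arm", "data": {"series": "1 0 0 0.05 0 0 0; 1 0 0 0 0 0 0"}}

```text
clock: 9.65
eef_pos: [447.9, 415.1, 26.7]
tcp_rot: [3.14, -0.002, 1.915]
contact_force: [-1.5, 1.1, 0.0]
opening: 0.695
```

Call:
{"op": "move_arm", "data": {"series": "1 0 0 0.04 0 0 0; 1 0 0 0 0 0 0"}}

```text
clock: 9.9
eef_pos: [448.2, 415.4, 25.6]
tcp_rot: [3.139, -0.002, 1.915]
contact_force: [-1.2, -0.1, 3.9]
opening: 0.697
```

Call:
{"op": "move_arm", "data": {"series": "1 0 0 0.02 0 0 0; -1 0 0 0 0 0 0; -1 0 0 0 0 0 0; -1 0 0 0 0 0 0; -1 0 0 0 0 0 0; -1 0 0 -0.5 0 0 0; -1 0 0 -1 0 0 0; -1 0 0 -1 0 0 0; -1 0 0 -0.8 0 0 0; -1 0 0 0 0 0 0; -1 0 0 0 0 0 0"}}

```text
clock: 11.28
eef_pos: [448.2, 414.6, 166.1]
tcp_rot: [3.137, -0.002, 1.915]
contact_force: [0.1, 0.3, -0.6]
opening: 0.999
```

Run:
```python
from h import *
import json
p=vision.camera_params('wrist'); f=vision.grab_frame('wrist')[:,:,::-1]
json.dump({k:np.array(v).tolist() for k,v in p.items()},open('w6.json','w'))
cv2.imwrite('pics/w6.png',f)
s=r.sense(); print(s['eef_pos'],s['tcp_rot'],s['contact_force'],s['qpos'][5])
u,v=proj(p,[447.5,414.5,48]).round().astype(int); print(u,v)
cv2.imwrite('pics/w6c.png',cv2.resize(f[v-100:v+80,u-120:u+120],(800,600),interpolation=3)); print(u-120,v-100)
plan(489,247,150,4.742)
```

```text
[448.40840708 414.77427123 166.02799402] [ 3.13653523e+00 -2.40616396e-03  1.91524825e+00] [ 0.33212025 -0.00171261 -0.17225716] 0.39925512933226925
259 184
139 84
-1 -0.27 -0.03 0.02 0.0 0.0 -10.1; -1 -0.26 -0.08 0.02 0.0 0.0 -10.1; -1 -0.24 -0.12 0.02 0.0 0.0 -10.1; -1 -0.22 -0.16 0.02 0.0 0.0 -10.1; -1 -0.19 -0.20 0.02 0.0 0.0 -10.1; -1 -0.15 -0.23 0.02 0.0 0.0 -10.1; -1 -0.11 -0.25 0.02 0.0 0.0 -10.1; -1 -0.06 -0.26 0.02 0.0 0.0 -10.1; -1 -0.01 -0.27 0.02 0.0 0.0 -10.1; -1 0.03 -0.27 0.02 0.0 0.0 -10.1; -1 0.08 -0.26 0.02 0.0 0.0 -10.1; -1 0.12 -0.24 0.02 0.0 0.0 -10.1; -1 0.16 -0.21 0.02 0.0 0.0 -10.1; -1 0.20 -0.18 0.02 0.0 0.0 -10.1; -1 0.23 -0.14 0.02 0.0 0.0 -10.1; -1 0.25 -0.10 0.02 0.0 0.0 -10.1
```

View pics/w6c.png

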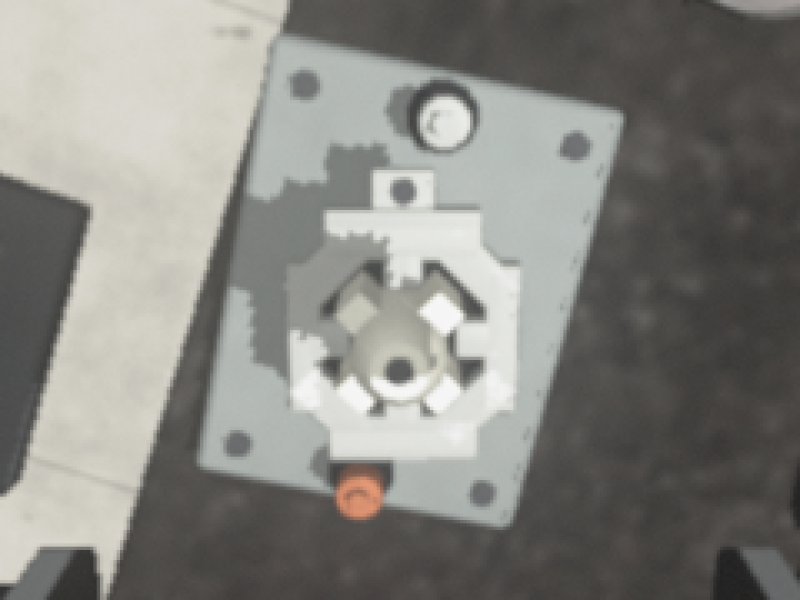

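Steel is home: the post's teeth at (358,312), (440,315), (357,392), (440,392) stand midway between the plate teeth, and its tab at (403,190) is nearest the silvery post at (442,122). On to the copper plate with a turned wrist, so that the half turn stays within joint 6's range.

Call:
{"op": "move_arm", "data": {"series": "-1 -0.27 -0.03 0 0 0 -10.2; -1 -0.26 -0.08 0 0 0 -10.2; -1 -0.24 -0.12 0 0 0 -10.2; -1 -0.22 -0.16 0 0 0 -10.2; -1 -0.19 -0.2 0 0 0 -10.2; -1 -0.15 -0.23 0 0 0 -10.2; -1 -0.11 -0.25 0 0 0 -10.2; -1 -0.06 -0.26 0 0 0 -10.2; -1 -0.01 -0.27 0 0 0 -10.2; -1 0.03 -0.27 0 0 0 -10.2; -1 0.08 -0.26 0 0 0 -10.2; -1 0.12 -0.24 0 0 0 -10.2; -1 0.16 -0.21 0 0 0 -10.2; -1 0.2 -0.18 0 0 0 -10.2; -1 0.23 -0.14 0 0 0 -10.2; -1 0.25 -0.1 0 0 0 -10.2; -1 0 0 0 0 0 0"}}

```text
clock: 13.45
eef_pos: [488.7, 236.9, 147.3]
tcp_rot: [3.114, -0.012, -1.426]
contact_force: [0.0, 0.2, 0.4]
opening: 1.0
```

Run:
```python
from h import *
import json
s=r.sense(); print(s['eef_pos'],s['tcp_rot'],s['qpos'].round(2))
p=vision.camera_params('wrist'); f=vision.grab_frame('wrist')[:,:,::-1]
cv2.imwrite('pics/w7.png',f)
h=cv2.cvtColor(f.copy(),cv2.COLOR_BGR2HSV).astype(int); k=((h[...,0]<18)&(h[...,1]>90)&(h[...,2]>90)).astype(np.uint8)
n,l,st,c=cv2.connectedComponentsWithStats(k); k=(l==1+np.argmax(st[1:,4])).astype(np.uint8)
from m import bodycentre
ct,fl,b=bodycentre(k)
cn=max(cv2.findContours(b,0,cv2.CHAIN_APPROX_NONE)[0],key=cv2.contourArea)[:,0]
P=np.array([onz(p,u,v,38)[:2] for u,v in cn]).astype(np.float32); print(ct,onz(p,*ct,38).round(1),cv2.minAreaRect(P))
plan(489,247,70,4.742,4)
```

```text
[488.71614392 236.89705134 147.26031964] [ 3.11378699 -0.01173442 -1.42584603] [ 0.45  0.34  1.86 -0.    0.97 -2.83]
[256.11213157 194.54442546] [488.7 243.9  38. ] ((487.7558288574219, 246.42640686035156), (59.97319793701172, 71.13653564453125), 6.097675800323486)
-1 -0.07 -0.02 0.48 0.4 -0.2 1.6; -1 -0.06 -0.02 0.48 0.4 -0.2 1.6; -1 -0.06 -0.01 0.48 0.4 -0.2 1.6; -1 -0.06 -0.01 0.48 0.4 -0.2 1.6
```

Call:
{"op": "move_arm", "data": {"series": "-1 -0.07 -0.02 0.44 0.4 -0.2 1.2; -1 -0.07 -0.02 0.44 0.4 -0.2 1.2; -1 -0.07 -0.01 0.44 0.4 -0.2 1.2; -1 -0.07 -0.01 0.44 0.4 -0.1 1.2; -1 0 0 0 0 0 0; -1 0 0 0 0 0 0"}}

```text
clock: 14.25
eef_pos: [487.2, 250.4, 73.7]
tcp_rot: [3.141, -0.001, -1.538]
contact_force: [0.2, -0.7, 0.1]
opening: 1.001
```

```bash
python3 -c "
from h import *
s=r.sense();print(s['eef_pos'],s['tcp_rot']);plan(488.6,246.5,21,4.762,1)
plan(488.6,246.5,21,4.762,4)"
```

```text
[487.2302462  250.44475541  73.67129676] [ 3.14066858e+00 -6.55408994e-04 -1.53752143e+00]
-1 0.10 -0.03 1.32 0.1 -0.0 -0.9
-1 0.02 -0.01 0.33 0.0 -0.0 -0.2; -1 0.02 -0.01 0.33 0.0 -0.0 -0.2; -1 0.02 -0.01 0.33 0.0 -0.0 -0.2; -1 0.02 -0.01 0.33 0.0 -0.0 -0.2
```

Call:
{"op": "move_arm", "data": {"series": "-1 0.1 -0.03 0.3 0 0 -0.9; -1 0 0 0.3 0 0 0; -1 0 0 0.35 0 0 0; -1 0 0 0.35 0 0 0; -1 0 0 0 0 0 0"}}

```text
clock: 14.88
eef_pos: [489.1, 246.2, 18.7]
tcp_rot: [3.141, -0.0, -1.522]
contact_force: [-0.3, 0.4, -0.3]
opening: 1.002
```

```bash
python3 -c "
from h import *
s=r.sense();print(s['eef_pos'],s['tcp_rot']);plan(488.6,246.5,21,4.762,1)"
```

```text
[489.07431726 246.17226126  18.7083367 ] [ 3.14144476e+00 -2.97417134e-04 -1.52217719e+00]
-1 -0.01 0.01 -0.06 0.0 -0.0 -0.1
```

Now grip and lift, and plan the carry with the turn back.

Call:
{"op": "move_arm", "data": {"series": "-1 0 0 -0.06 0 0 0; 1 0 0 0 0 0 0; 1 0 0 0 0 0 0; 1 0 0 0 0 0 0; 1 0 0 0 0 0 0; 1 0 0 0 0 0 0; 1 0 0 -0.3 0 0 0; 1 0 0 -0.8 0 0 0; 1 0 0 -0.9 0 0 0; 1 0 0 -0.9 0 0 0; 1 0 0 0 0 0 0", "grip_force": 40}}

```text
clock: 16.25
eef_pos: [489.7, 246.6, 144.5]
tcp_rot: [-3.14, 0.001, -1.522]
contact_force: [0.4, 0.1, -0.7]
opening: 0.689
```

Run:
```python
from h import *
s=r.sense(); p=vision.camera_params('wrist'); f=vision.grab_frame('wrist')[:,:,::-1]; cv2.imwrite('pics/w8.png',f)
print(s['eef_pos'],s['tcp_rot'],s['opening'])
h=cv2.cvtColor(f.copy(),cv2.COLOR_BGR2HSV).astype(int); k=((h[...,0]<18)&(h[...,1]>90)&(h[...,2]>90))
y,x=np.nonzero(k); print('px',k.sum(),x.min(),x.max(),y.min(),y.max())
M=R.from_euler('xyz',s['tcp_rot']); z=s['eef_pos'][2]+17.5
for u,v in((x.min(),y.mean()),(x.max(),y.mean()),(x.mean(),y.min()),(x.mean(),y.max())): print(M.inv().apply(onz(p,u,v,z)-s['eef_pos']).round(1))
plan(447.7,414.5,130,1.915)
```

```text
[489.65052822 246.58318848 144.49747642] [-3.13975896e+00  6.03329973e-04 -1.52216820e+00] 0.6889708847282232
px 11705 132 328 192 339
[  5.2 -57.5 -17.4]
[  5.5  30.  -17.6]
[ 37.   -0.3 -17.5]
[-39.3  -0.4 -17.5]
-1 -0.27 0.05 0.02 -0.0 -0.0 10.2; -1 -0.25 0.10 0.02 -0.0 -0.0 10.2; -1 -0.23 0.14 0.02 -0.0 -0.0 10.2; -1 -0.20 0.18 0.02 -0.0 -0.0 10.2; -1 -0.17 0.21 0.02 -0.0 -0.0 10.2; -1 -0.13 0.24 0.02 -0.0 -0.0 10.2; -1 -0.08 0.26 0.02 -0.0 -0.0 10.2; -1 -0.04 0.27 0.02 -0.0 -0.0 10.2; -1 0.01 0.27 0.02 -0.0 -0.0 10.2; -1 0.06 0.26 0.02 -0.0 -0.0 10.2; -1 0.10 0.25 0.02 -0.0 -0.0 10.2; -1 0.15 0.23 0.02 -0.0 -0.0 10.2; -1 0.19 0.20 0.02 -0.0 -0.0 10.2; -1 0.22 0.16 0.02 -0.0 -0.0 10.2; -1 0.24 0.12 0.02 -0.0 -0.0 10.2; -1 0.26 0.08 0.02 -0.0 -0.0 10.2
```

View pics/w8.png

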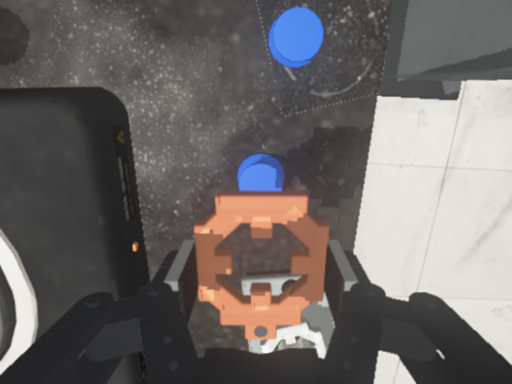

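Copper plate is held square (bore ≈(262,265), tab (262,330) towards the gripper), so its tab ends up opposite the steel one. Carrying it over.

Call:
{"op": "move_arm", "data": {"series": "1 -0.27 0.05 0 0 0 10.2; 1 -0.25 0.1 0 0 0 10.2; 1 -0.23 0.14 0 0 0 10.2; 1 -0.2 0.18 0 0 0 10.2; 1 -0.17 0.21 0 0 0 10.2; 1 -0.13 0.24 0 0 0 10.2; 1 -0.08 0.26 0 0 0 10.2; 1 -0.04 0.27 0 0 0 10.2; 1 0.01 0.27 0 0 0 10.2; 1 0.06 0.26 0 0 0 10.2; 1 0.1 0.25 0 0 0 10.2; 1 0.15 0.23 0 0 0 10.2; 1 0.19 0.2 0 0 0 10.2; 1 0.22 0.16 0 0 0 10.2; 1 0.24 0.12 0 0 0 10.2; 1 0.26 0.08 0 0 0 10.2; 1 0 0 0 0 0 0; 1 0 0 0 0 0 0"}}

```text
clock: 18.55
eef_pos: [440.5, 411.2, 119.4]
tcp_rot: [-3.105, 0.015, 1.824]
contact_force: [0.2, -0.4, -0.6]
opening: 0.69
```

Run:
```python
from h import *
s=r.sense(); p=vision.camera_params('wrist'); print(s['eef_pos'],s['tcp_rot'],s['qpos'][5])
M=R.from_euler('xyz',s['tcp_rot']); z=s['eef_pos'][2]+17.5
for u,v in((261,237),(261,292),(261,195),(261,325),(231,264),(303,265)): print(M.inv().apply(onz(p,u,v,z)-s['eef_pos']).round(1))
plan(447.7,414.5,85,1.915,2)
```

```text
[440.5013734  411.21356338 119.39460934] [-3.10508535  0.01532113  1.8235622 ] 0.4912186955854512
[ 18.4   0.2 -17.8]
[-10.    0.2 -17.4]
[ 37.7   0.2 -18.1]
[-29.2   0.2 -17.1]
[  4.6 -13.3 -17.1]
[  4.8  18.9 -18.3]
-1 0.02 0.11 0.43 -1.1 0.4 -2.6; -1 0.02 0.11 0.43 -1.1 0.4 -2.6
```

Copper sits about 4 mm along tool +x in the hand, so I'll shift the target by that.

```bash
python3 -c "
from h import *
plan(448.7,411.5,85,1.915,2)"
```

```text
-1 -0.02 0.12 0.43 -1.1 0.4 -2.6; -1 -0.02 0.11 0.43 -1.1 0.4 -2.6
```

Call:
{"op": "move_arm", "data": {"series": "1 -0.02 0.12 0.35 -1.1 0.4 -2.6; 1 -0.02 0.11 0.35 -1.1 0.4 -2.6; 1 0 0 0 0 0 0; 1 0 0 0 0 0 0"}}

```text
clock: 19.05
eef_pos: [449.1, 409.7, 90.2]
tcp_rot: [3.141, 0.0, 1.925]
contact_force: [1.0, -0.6, -0.5]
opening: 0.691
```

```bash
python3 -c "
from h import *
s=r.sense();print(s['eef_pos'],s['tcp_rot'],s['contact_force']);plan(448.7,411.5,75,1.915,1)
p=vision.camera_params('wrist');f=vision.grab_frame('wrist')[:,:,::-1];cv2.imwrite('pics/w9.png',f[120:,100:420])
f2=cv2.resize(f[150:360,130:410],(800,600),interpolation=3);cv2.imwrite('pics/w9c.png',f2)
c=np.array([447.5,415]);
for z in(40,64,76):print(z,(proj(p,[447.5,415,z])-[130,150])*2.857)"
```

```text
[449.13426427 409.69599958  90.15824183] [3.14132259e+00 4.07576697e-04 1.92539337e+00] [ 1.0088555  -0.55342446 -0.45767808]
-1 0.05 0.01 0.38 0.0 0.0 0.6
40 [373.64818388 163.11240424]
64 [373.92779061 206.69114864]
76 [374.09542664 232.81801493]
```

View pics/w9c.png

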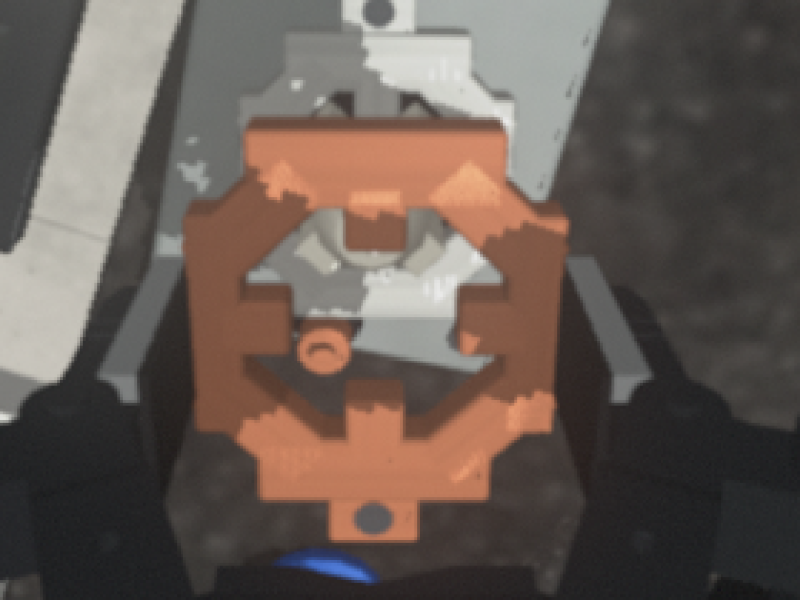

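The copper plate is square in the jaws over the hub, bore (375,320), tab (373,518) on the copper-post side. Descending gently.

Call:
{"op": "move_arm", "data": {"series": "1 0.05 0.01 0.25 0 0 0.6; 1 0 0 0.25 0 0 0; 1 0 0 0 0 0 0"}}

```text
clock: 19.48
eef_pos: [448.9, 412.2, 69.4]
tcp_rot: [3.141, 0.0, 1.914]
contact_force: [-0.1, -0.4, -0.6]
opening: 0.687
```

Call:
{"op": "move_arm", "data": {"series": "1 0 0 0.1 0 0 0; 1 0 0 0.1 0 0 0; 1 0 0 0 0 0 0"}}

```text
clock: 19.85
eef_pos: [449.0, 412.2, 60.8]
tcp_rot: [3.141, 0.0, 1.914]
contact_force: [0.3, -1.0, -0.4]
opening: 0.687
```

Call:
{"op": "move_arm", "data": {"series": "1 0 0 0.06 0 0 0; 1 0 0 0 0 0 0"}}

```text
clock: 20.1
eef_pos: [449.1, 412.3, 58.4]
tcp_rot: [3.141, 0.0, 1.914]
contact_force: [-0.9, 0.2, -0.3]
opening: 0.69
```

Call:
{"op": "move_arm", "data": {"series": "1 -0.01 0 0.06 0 0 0; 1 0 0 0 0 0 0"}}

```text
clock: 20.35
eef_pos: [449.3, 411.9, 56.0]
tcp_rot: [3.14, -0.0, 1.914]
contact_force: [-0.3, 0.5, -0.2]
opening: 0.689
```

Call:
{"op": "move_arm", "data": {"series": "1 0 0 0.06 0 0 0; 1 0 0 0 0 0 0"}}

```text
clock: 20.6
eef_pos: [449.3, 412.0, 53.5]
tcp_rot: [3.14, -0.0, 1.914]
contact_force: [-0.2, -0.3, -0.6]
opening: 0.689
```

Call:
{"op": "move_arm", "data": {"series": "1 0 0 0.06 0 0 0; 1 0 0 0 0 0 0"}}

```text
clock: 20.85
eef_pos: [449.2, 411.9, 50.9]
tcp_rot: [3.14, -0.0, 1.914]
contact_force: [-0.2, -0.1, -0.5]
opening: 0.692
```

Call:
{"op": "move_arm", "data": {"series": "1 0 0 0.06 0 0 0; 1 0 0 0 0 0 0"}}

```text
clock: 21.1
eef_pos: [449.3, 412.0, 48.4]
tcp_rot: [3.14, -0.0, 1.914]
contact_force: [0.1, -0.1, -0.6]
opening: 0.689
```

Past the tooth tops with no resistance. Continuing to the seat.

Call:
{"op": "move_arm", "data": {"series": "1 0 0 0.06 0 0 0; 1 0 0 0.05 0 0 0; 1 0 0 0 0 0 0"}}

```text
clock: 21.48
eef_pos: [449.3, 412.0, 43.6]
tcp_rot: [3.14, -0.0, 1.914]
contact_force: [-0.8, -0.0, -1.4]
opening: 0.686
```

Call:
{"op": "move_arm", "data": {"series": "1 0 0 0.06 0 0 0; 1 0 0 0 0 0 0"}}

```text
clock: 21.72
eef_pos: [449.6, 412.3, 41.6]
tcp_rot: [3.14, -0.0, 1.914]
contact_force: [-0.5, -0.9, 3.6]
opening: 0.689
```

Call:
{"op": "move_arm", "data": {"series": "1 0 0 0.04 0 0 0; 1 0 0 0 0 0 0"}}

```text
clock: 21.98
eef_pos: [449.8, 412.5, 40.6]
tcp_rot: [3.139, -0.001, 1.914]
contact_force: [-0.6, -1.8, 5.9]
opening: 0.686
```

Call:
{"op": "move_arm", "data": {"series": "1 0 0 0.04 0 0 0; 1 0 0 0 0 0 0"}}

```text
clock: 22.22
eef_pos: [449.9, 412.6, 39.5]
tcp_rot: [3.139, -0.001, 1.914]
contact_force: [-1.5, -1.9, 6.2]
opening: 0.681
```

Contact came about 3 mm early, probably the fingertips on the steel plate's edges. I'll let go so it drops, then check.

Call:
{"op": "move_arm", "data": {"series": "1 0 0 -0.04 0 0 0; -1 0 0 0 0 0 0; -1 0 0 0 0 0 0; -1 0 0 0 0 0 0; -1 0 0 0 0 0 0; -1 0 0 -0.5 0 0 0; -1 0 0 -1 0 0 0; -1 0 0 -1 0 0 0; -1 0 0 0 0 0 0; -1 0 0 0 0 0 0"}}

```text
clock: 23.48
eef_pos: [449.7, 412.5, 147.6]
tcp_rot: [3.138, -0.001, 1.914]
contact_force: [-0.6, 1.1, -0.1]
opening: 1.0
```

Run:
```python
from h import *
p=vision.camera_params('wrist'); f=vision.grab_frame('wrist')[:,:,::-1]; cv2.imwrite('pics/w10.png',f)
s=r.sense(); print(s['eef_pos'],s['tcp_rot'],s['contact_force'])
u,v=proj(p,[447.5,415,52]).round().astype(int); print(u,v)
y0=max(0,v-110); a=cv2.resize(f[y0:y0+150,u-100:u+100],(480,360),interpolation=3)
S=vision.grab_frame('side')[:,:,::-1]; cv2.imwrite('pics/side1.png',S); u,v=proj(vision.camera_params('side'),[447.5,415,45]).round().astype(int)
b=cv2.resize(S[v-30:v+30,u-26:u+26],(312,360),interpolation=3); cv2.imwrite('pics/c10.png',np.hstack([a,b]))
print(u,v)
```

```text
[449.93469701 412.67321681 147.61152009] [ 3.13732555e+00 -1.40304613e-03  1.91429419e+00] [0.29622959 0.74640698 0.64871754]
258 189
300 239
```

View pics/c10.png

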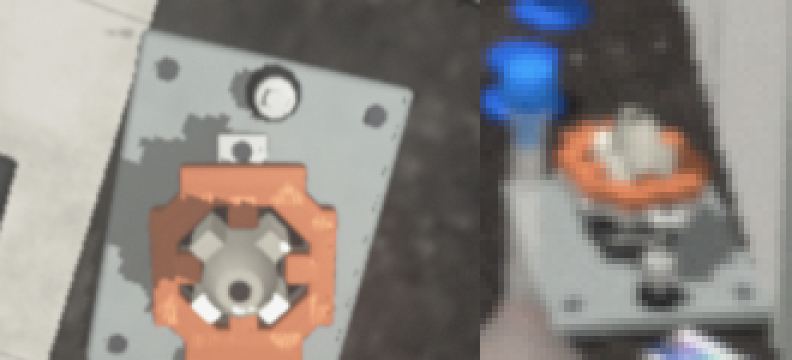

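The copper plate is meshed (teeth at (208,235), (273,235), (206,310), (272,310) midway between plate teeth), with the steel tab on the silver-post side. To set it home I'll press lightly and evenly on both rims with half-open fingertips.

```bash
python3 -c "
from h import *
plan(447.7,415,70,1.915,3)"
```

```text
-1 0.02 -0.01 0.64 0.1 -0.0 -0.0; -1 0.02 -0.01 0.64 0.1 -0.0 -0.0; -1 0.03 -0.01 0.64 0.1 -0.0 -0.0
```

Call:
{"op": "move_arm", "data": {"series": "-0.06 0.07 -0.03 0 0.2 0 0; -0.06 0 0 0 0 0 0; -0.06 0 0 0 0 0 0; -0.06 0 0 0.6 0 0 0; -0.06 0 0 0.6 0 0 0; -0.06 0 0 0.6 0 0 0; -0.06 0 0 0 0 0 0"}}

```text
clock: 24.45
eef_pos: [446.3, 413.9, 70.4]
tcp_rot: [-3.137, 0.001, 1.914]
contact_force: [-0.6, 0.0, 0.1]
opening: 0.529
```

Call:
{"op": "move_arm", "data": {"series": "-0.06 0 0 0.15 0 0 0; -0.06 0 0 0 0 0 0"}}

```text
clock: 24.7
eef_pos: [446.9, 414.5, 65.4]
tcp_rot: [-3.139, 0.0, 1.914]
contact_force: [0.4, 0.8, 0.2]
opening: 0.529
```

Call:
{"op": "move_arm", "data": {"series": "-0.06 0 0 0.06 0 0 0; -0.06 0 0 0 0 0 0"}}

```text
clock: 24.95
eef_pos: [447.5, 415.1, 64.1]
tcp_rot: [-3.14, -0.001, 1.914]
contact_force: [-0.3, -0.1, 0.3]
opening: 0.535
```

Call:
{"op": "move_arm", "data": {"series": "-0.06 0 0 0.08 0 0 0; -0.06 0 0 0 0 0 0"}}

```text
clock: 25.2
eef_pos: [447.7, 415.2, 61.1]
tcp_rot: [-3.141, -0.001, 1.914]
contact_force: [0.6, -0.4, 0.5]
opening: 0.531
```

Call:
{"op": "move_arm", "data": {"series": "-0.06 0 0 0.08 0 0 0; -0.06 0 0 0 0 0 0"}}

```text
clock: 25.45
eef_pos: [447.7, 415.3, 57.7]
tcp_rot: [-3.141, -0.001, 1.914]
contact_force: [-0.6, -0.2, 0.3]
opening: 0.528
```

Call:
{"op": "move_arm", "data": {"series": "-0.06 0 0 0.06 0 0 0; -0.06 0 0 0 0 0 0"}}

```text
clock: 25.7
eef_pos: [447.6, 415.2, 55.1]
tcp_rot: [-3.141, -0.001, 1.914]
contact_force: [-0.2, -1.0, -1.4]
opening: 0.531
```

Call:
{"op": "move_arm", "data": {"series": "-0.06 0 0 0.05 0 0 0; -0.06 0 0 0 0 0 0"}}

```text
clock: 25.95
eef_pos: [447.9, 415.5, 53.3]
tcp_rot: [3.142, -0.001, 1.914]
contact_force: [-0.1, -0.2, 3.0]
opening: 0.531
```

Call:
{"op": "move_arm", "data": {"series": "-0.06 0 0 0.05 0 0 0; -0.06 0 0 0 0 0 0"}}

```text
clock: 26.2
eef_pos: [448.2, 415.7, 51.7]
tcp_rot: [3.141, -0.002, 1.914]
contact_force: [-1.1, -0.6, 4.5]
opening: 0.531
```

Call:
{"op": "move_arm", "data": {"series": "-0.06 0 0 0.05 0 0 0; -0.06 0 0 0 0 0 0"}}

```text
clock: 26.45
eef_pos: [448.5, 416.0, 50.4]
tcp_rot: [3.14, -0.002, 1.914]
contact_force: [-0.4, -1.4, 7.6]
opening: 0.531
```

The spring preload came in with the fingertip at about 54 mm. Adding about 2 mm of finger setback puts the copper top at about 56 mm, which is home, and from there it yields like the hub spring. Withdrawing for a last look.

Call:
{"op": "move_arm", "data": {"series": "-0.06 0 0 -0.2 0 0 0; -0.06 0 0 -0.6 0 0 0; -0.06 0 0 -0.9 0 0 0; -1 -0.3 0 -0.6 0 0 0; -1 -0.3 0 -0.3 0 0 0; -1 0 0 0 0 0 0; -1 0 0 0 0 0 0"}}

```text
clock: 27.32
eef_pos: [455.7, 391.5, 156.4]
tcp_rot: [-3.14, -0.001, 1.914]
contact_force: [-0.0, -0.4, -0.4]
opening: 1.0
```

Run:
```python
from h import *
from m import bodycentre
import json
p=vision.camera_params('wrist'); f=vision.grab_frame('wrist')[:,:,::-1].copy(); cv2.imwrite('pics/w11.png',f)
s=r.sense(); print(s['eef_pos'],s['tcp_rot'],s['contact_force'],s['clock'])
h=cv2.cvtColor(f,cv2.COLOR_BGR2HSV).astype(int); k=((h[...,0]<18)&(h[...,1]>90)&(h[...,2]>90)).astype(np.uint8)
n,l,st,c=cv2.connectedComponentsWithStats(k); k=(l==1+np.argmax(st[1:,4])).astype(np.uint8)
ct,fl,b=bodycentre(k); cn=max(cv2.findContours(b,0,cv2.CHAIN_APPROX_NONE)[0],key=cv2.contourArea)[:,0]
P=np.array([onz(p,u,v,56)[:2] for u,v in cn]).astype(np.float32); print(onz(p,*ct,56).round(1),cv2.minAreaRect(P))
u,v=proj(p,[447.5,415,52]).round().astype(int); y0=max(0,v-80); print(u-107,y0)
cv2.imwrite('pics/c11.png',cv2.resize(f[y0:y0+160,u-107:u+107],(800,598),interpolation=3))
```

```text
[455.60102145 391.44427625 156.21924475] [-3.13983849e+00 -4.37523322e-04  1.91433912e+00] [-0.47144207 -0.02160115 -0.25161378] 27.375
[448.3 415.7  56. ] ((449.875732421875, 412.6671447753906), (58.44112777709961, 71.5986099243164), 20.977420806884766)
154 79
```

View pics/c11.png

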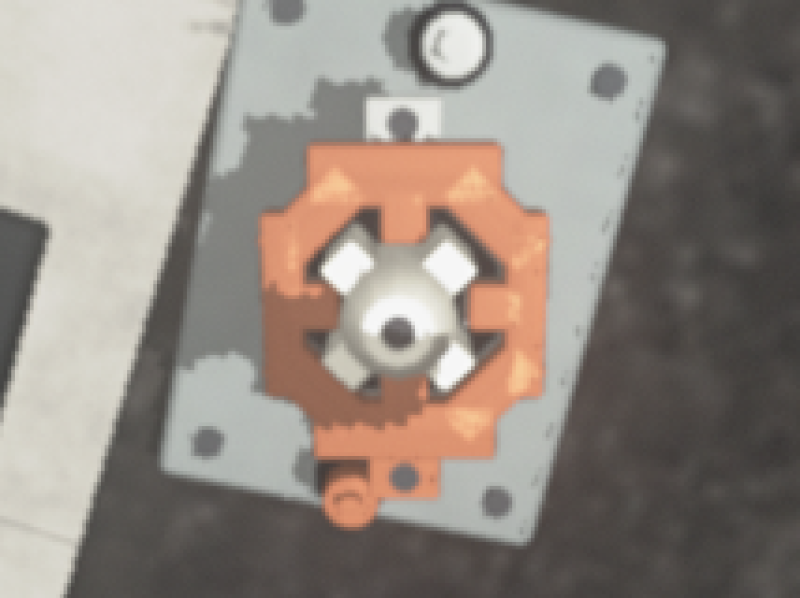

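Both plates are meshed and square. The steel tab at (403,122) is beside the silvery post (452,45), and the copper tab at (404,478) is beside the copper post (350,500). The gripper is clear.

```bash
python3 -c "
from rig import r
print(r.sign_off())"
```

```text
the job is handed in; nothing more can be done
None
```

I put both plates on the hub in the order asked and handed the job in at about 27 s of the 72 s. The steel plate went on first, then the copper plate on top.

**Fit:** I read the spline angle from a close camera view and lowered each plate with a light touch. Both dropped in without any search turning. The hub never saw more than about 8 N, against roughly 16 N where it strikes bottom.

**Last checks that agreed:**
- The final picture shows both plates meshed and square. The steel tab is beside the silvery post and the copper tab beside the copper post, each about 0.2 rad off, as near as the splines allow.
- Steel met the seat at about 40 mm, as stated.
- Pressing evenly on the copper plate's rims put its top at about 56 mm, its home height. That figure relies on an estimated 2 mm of finger setback.

**Checks that disagreed:**
- While still gripped, the copper plate met resistance about 3 mm early. I took this to be the fingertips on the steel plate's edges. I let go so it dropped, then pressed it home.
- One camera height for the hub's tooth tops came out about 10 mm low (54 instead of 64 mm). I went by contact force instead.

I checked flatness only by the even press and the view from above. I never measured it from the side. No contact with the glassware, bottles or boxes was noticed, but I took no closing picture of the whole scene.

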